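# Pass the panini board through the serving gap

### The job

Push the wooden serving board, with the toasted panini and the sauce pot riding on it, across the counter and through the narrow gap between the timber card-reader block and the steel sauce trough, until the whole board lies on the dark slate landing on the other side. Only slide it with the fingertips, flat on the counter and never lifted; touch neither the panini nor the sauce pot, let both ride across on the board, and leave everything else on the counter where it is.

Things in the scene. Friction and masses are not known exactly. Their poses are not given: they have to be found in the camera images.
- board: dark wooden serving board, 130 mm wide (its own x) x 190 mm long (its own y) x 22 mm thick, corners rounded to 15 mm in plan, about 0.3 to 0.55 kg, loose on the counter. Origin: centre of its underside. Its -y end leads into the gap, its +y end trails (the clear end, 32 mm from board end to panini). It starts on the grill side, out of line with the gap by up to about 45 mm and turned by up to about 0.35 rad; lying square to the gap its axes are parallel to those of gap.
- panini: toasted panini, 62 mm wide x 108 mm long x 36 mm tall (67 x 110 mm with the filling that peeps out), lying loose lengthways on the board, centred across it, 8 mm towards the trailing (+y) end. Origin: centre of its underside, 22 mm above the counter.
- sauce_pot: small white sauce pot with a red lid, 39 mm across, 28 mm tall, loose on the board near its leading (-y) end. Origin: centre of its underside, 22 mm above the counter.
- gap (a point): middle of the gap, at counter height. Its x axis runs across the gap from the timber block to the steel trough, its y axis points straight back out of the gap to the grill side where the board starts (so the push is along its -y). The gap is 138 mm wide (x from -69 to +69 mm) and 70 mm long (y from -35 to +35 mm).
- reader_block: brown timber block with a card reader let into its top, screwed down: 130 mm (x) x 70 mm (y), 51 mm tall. Origin: centre of its underside, 134 mm from the gap's middle; forms the gap's side near the robot.
- sauce_trough: stainless steel trough with three lidded wells, screwed down: 300 mm (x) x 70 mm (y), 45 mm tall, the lids' knobs up to 57 mm (first knob 60 mm from the gap). Origin: middle of its end face at the gap, at counter height; it runs away from the gap along its x; forms the gap's far side.
- landing: dark slate landing let into the counter, flush (no step), 200 mm (its own x) x 280 mm (its own y), starting 15 mm beyond the gap. Origin: its centre, 190 mm from the gap's middle on the customer side; axes parallel to gap.
- corner_lead_near (a point): outermost point of the board's rounded corner at the leading end, robot side, at the underside (61 mm across and 91 mm along from the board's origin)
- corner_lead_far (a point): outermost point of the board's rounded corner at the leading end, far side, at the underside (61 mm across and 91 mm along from the board's origin)
- corner_trail_near (a point): outermost point of the board's rounded corner at the trailing end, robot side, at the underside (61 mm across and 91 mm along from the board's origin)
- corner_trail_far (a point): outermost point of the board's rounded corner at the trailing end, far side, at the underside (61 mm across and 91 mm along from the board's origin)
- cup: blue mug, 68 mm across, 62 mm tall; a bystander. Origin: centre of its underside
- succulent: succulent in a terracotta pot, 76 mm across, about 90 mm tall; a bystander. Origin: centre of its underside
- fish: painted blue and orange ceramic fish ornament with a pink crest, 100 mm long, 85 mm tall; a bystander. Origin: centre of its underside
- pickle_jar: glass jar with a green lid, 72 mm across, 72 mm tall; a bystander. Origin: centre of its underside
- lunch_case: yellow plastic case 115 x 145 mm, 62 mm tall, with a handle on one long side; a bystander. Origin: centre of its underside
- spatula: spatula lying flat; a bystander. Origin: at its middle
- salt_shaker: glass salt shaker with a steel top, 44 mm across, 68 mm tall; a bystander. Origin: centre of its underside

How it is judged:
By the outcome, as a careful person would: the job done as asked, in the order asked, and still so for the second after the job is handed in, with the robot touching nothing.
It also fails if it takes over 72 s, if anything falls off the work surface, if the arm or the gripper's body presses on something with over 40 N, if the wrist force passes 120 N, or if a joint passes its speed limit or range.

### The arm

A 6-joint arm with a two-finger parallel gripper is mounted at the origin on the work surface. World frame = base frame: x ahead of the robot, y to its left, z up, the work surface at z = 0. Lengths are in m, angles in rad, forces in N, time in s.
With the tool pointing down it reaches from about 0.35 to 0.875 m from the base axis. Payload 15.5 kg.
Tool frame: the origin (TCP) lies midway between the tips of the shut fingers; the grasp point (between the pads) lies 19 mm behind it; y points along the fingers, x is the direction in which the jaws open and shut, and the axes are right-handed (so a half turn about y gives the same grasp; the last joint's range is limited). The gripper opens to 85 mm and grips with 20 to 120 N. Pads are 22 mm wide; open, the fingers measure 114 mm over their backs; the gripper's body (76 mm by 85 mm) begins 54 mm behind the grasp point. The pads swing forward as they close: fully open they stand 13 mm farther back than shut.
Start: joints at [-1.347, 0.494, 1.345, -0, 1.302, -0.096], TCP at [0.196, -0.593, 0.198] pointing down, gripper open.
Joint ranges: [-2.91, 2.91], [-0.82, 2.16], [0.22, 2.67], [-1.22, 4.37], [0.12, 2.79], [-3.08, 3.08]. Speed limits (rad/s): [1.89, 1.89, 2.57, 3.01, 3.01, 3.01].

### API

Orientations are given as a unit quaternion [x, y, z, w].
In Python, from plant import robot, optics gives the robot as it stands. The module is installed in compiled form; this text tells all that it offers.
- The arm moves only by the tool jog_arm, never from a script. Its argument "motion" is a list of rows, each a list of 3 entries, a list of its own where there are three numbers: the shift along the tool's x, y, z as a fraction of full scale, then the turn, a rotation vector about the tool's x, y, z as a fraction of full scale, then the closure, from 0 (fully open) to 1 (shut). In form: [[[dx, dy, dz], [rx, ry, rz], hand], ...]. A call has 1 to 10 rows; each row is the pose to reach, as a shift and turn from the pose commanded when the call began, along the tool's axes at that moment; what a row does not reach only later rows make up. Full scale, the value 1, is 0.3 m for a shift and 90 degrees for a turn. A row lasts 1/8 s, in which the tool goes at most 62.5 mm and 10.7 degrees, less where a joint would pass 70% of its speed; a pose out of reach is approached as far as the arm can. A call with a number of a shift or a turn outside -1 to 1 is refused whole. A call with a gripper value outside its range is refused whole. The fingers move at their own pace and stop on an object; "force" is the grip in N (left out, the last holds). Time passes only in rows, so rows that repeat a pose let the fingers close. It gives the time, the measured TCP pose, the force and the opening at its end, in the units of the state.
- robot.read_state(): the state, without advancing time (a new reading comes with each control period).
- optics.read_camera(name): name is "side" or "top" or "wrist"; returns a dict with "img" (400x640x3 uint8, red, green, blue), "range_z" (400x640 float32, m along the optical axis (not along the pixel's ray), 0 where there is no reading), "fx", "fy", "cx", "cy" (pixels), "extrinsics" (4x4, takes a point from camera to world coordinates). Camera axes: x right, y up, looking along -z (the intrinsics and any distortion apply to the point x, -y, -z); pixel columns grow to the right and rows downward; lengths in m; the calibration is good to about 2 mm. A picture is of the moment at which its call begins.
- robot.hand_in(): hands the job in, once; it reports no verdict.
The state is a dict: "clock": time; "qpos": joint angles; "joint_vel": joint speeds; "tau": joint torques, N m; "tool_pos": TCP position; "tcp_rot": TCP orientation; "force": force on the tool from outside, world axes, zero at the start; "ft_torque": the same for the moment, N m; "gripper_width": finger opening in m.
Only numpy, scipy, OpenCV 4.12 (cv2) and the standard library are available. Lean on these libraries where they do the work, as an engineer would, in place of code of your own. Each camera call takes 0.05 s, during which the arm holds its last target. There are 200 camera calls.

## Working session

There is one attempt and no reset: what is moved stays moved. The work goes in short steps, Python scripts to look and compute and a tool call to move; the robot and the scene stay as the last step left them, time stands still between calls to the robot, and variables do not carry over. Pictures are saved under pics/ and viewed, about 8 in all and at most 12, crops included, and the job is handed in when it is done.

Besides the shell and the picture viewer there is one more tool, called after ">>>" as a command line: name --argument value ..., lists and objects as JSON in quotes. jog_arm: Moves the arm, as the interface text tells. Shift numbers are shares of 0.3 m and turn numbers shares of 90 degrees, none past 1 either way. Its arguments: {"type":"object","properties":{"motion":{"type":"array","items":{"type":"array"}},"force":{"type":"number"}},"required":["motion"]}

```bash
mkdir -p pics
cat > h.py <<'E'
import numpy as np, cv2
from plant import robot, optics
def cam(n):
    c=optics.read_camera(n); r=c["range_z"]; v,u=np.mgrid[:400,:640]
    P=np.stack([(u-c["cx"])/c["fx"]*r,-(v-c["cy"])/c["fy"]*r,-r],-1)
    E=np.array(c["extrinsics"]); W=P@E[:3,:3].T+E[:3,3]; W[r<=0]=np.nan
    return c["img"],W,c
def save(n,i): cv2.imwrite("pics/"+n,cv2.cvtColor(i,cv2.COLOR_RGB2BGR))
E
python3 - <<'E'
from h import *
for n in("top","side"):
    i,W,c=cam(n); save(n+"0.png",i); np.savez(n+"0.npz",i=i,W=W)
    print(n,c["fx"],c["cx"],c["cy"],np.round(c["extrinsics"],3).tolist(),[k for k in c])
print(robot.read_state())
E
```

```text
top 463.2090997105316 319.98404545931487 197.36954987154186 [[-0.016, 0.982, -0.188, 0.274], [-1.0, -0.019, -0.011, 0.014], [-0.015, 0.188, 0.982, 1.418], [0.0, 0.0, 0.0, 1.0]] ['img', 'range_z', 'fx', 'fy', 'cx', 'cy', 'extrinsics']
side 495.7162617489259 315.8546352287596 214.43937088609658 [[0.97, 0.169, -0.174, 0.229], [-0.243, 0.685, -0.687, -1.155], [0.003, 0.709, 0.706, 1.269], [0.0, 0.0, 0.0, 1.0]] ['img', 'range_z', 'fx', 'fy', 'cx', 'cy', 'extrinsics']
{'clock': 0.1, 'qpos': array([-1.34649307e+00,  4.94134214e-01,  1.34607985e+00, -1.55634266e-05,
        1.30247383e+00, -9.54761893e-02]), 'joint_vel': array([-0.00108545, -0.00275621, -0.00121732, -0.00053009, -0.00055237,
        0.0006353 ]), 'tau': array([ 3.83684193e-03, -8.83590603e+01, -3.84564793e+01, -1.73509447e-04,
        5.08379235e-03,  1.88121518e-08]), 'tool_pos': array([ 0.19640499, -0.59296025,  0.19734808]), 'tcp_rot': array([-0.57297623,  0.41431088, -0.41372214,  0.5734795 ]), 'force': array([0.41384673, 0.9929974 , 0.87877838]), 'ft_torque': array([ 0.02056604,  0.00758696, -0.00147327]), 'gripper_width': 0.08556342372410736}
```

View pics/top0.png

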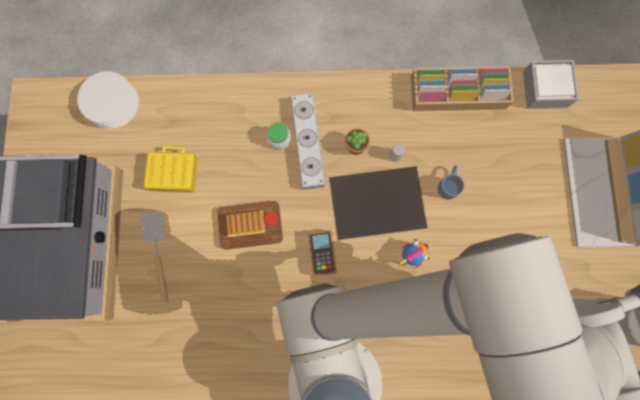

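View pics/side0.png

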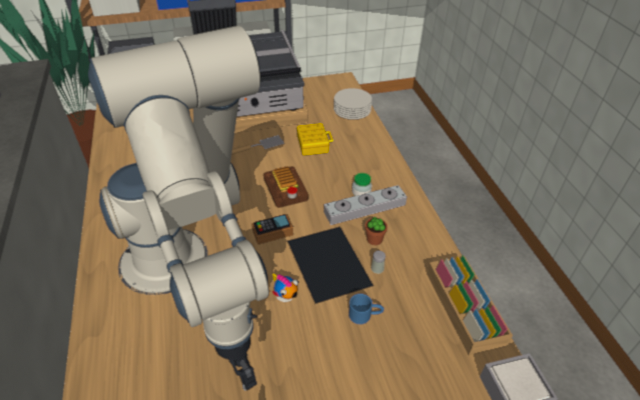

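The top view shows the board at about (250,225), its lead end (pot at 271,219) facing the gap. The block is at (323,253), the trough at (308,140) and the slate at (378,202). The spatula and yellow case are at the left, and the fish (415,254) and mug (452,186) are beyond the slate.

```bash
cat >> h.py <<'E'
def rect(P):
    (c,s,a)=cv2.minAreaRect(P[:,:2].astype(np.float32)*1000); return np.round(c,1),np.round(s,1),round(a,2)
def blob(M,seed):
    n,l=cv2.connectedComponents(M.astype(np.uint8),connectivity=4)
    r,c=seed; w=l[r-4:r+5,c-4:c+5]; k=np.bincount(w[w>0]).argmax(); return l==k
E
python3 - <<'E'
from h import *
for n,S in(("top",dict(board=(225,250),trough=(140,308),block=(262,323),land=(202,378),pot=(218,271),jar=(133,279),pan=(223,245))),("side",dict(board=(185,285),trough=(204,365),block=(227,272),land=(262,330)))):
    d=np.load(n+"0.npz"); i,W=d["i"].astype(int),d["W"]; Z=W[...,2]
    print(n,"counter z",np.nanmedian(Z[240:250,190:210]) if n=="top" else np.nanmedian(Z[330:340,150:160]))
    for k,s in S.items():
        if k=="land": M=(i.sum(-1)<150)&(abs(Z)<.012)
        elif k=="pan": M=Z>.045
        elif k=="pot": M=(Z>.03)&(i[...,0]>1.8*i[...,1])&(i[...,0]>1.8*i[...,2])&(i[...,0]>120)
        else: M=Z>{"board":.012,"trough":.036,"block":.04,"jar":.05}[k]
        try:
            B=blob(M,s); P=W[B]; print(k,B.sum(),*rect(P),"z",np.round(np.percentile(P[:,2],[5,50,95]),3))
        except Exception as e: print(k,e)
E
```

```text
top counter z -0.00037303330443061444
board 2636 [462.1 248.7] [131.  190.8] 6.07 z [0.018 0.024 0.061]
trough 2089 [722.6  68.1] [302.4  70. ] 6.49 z [0.041 0.047 0.053]
block 971 [371.5  28. ] [129.1  69.5] 6.5 z [0.042 0.05  0.056]
land attempt to get argmax of an empty sequence
pot 130 [474.5 180.1] [36.  35.8] 44.27 z [0.046 0.05  0.055]
jar 353 [736.7 158.2] [62.  61.8] 80.09 z [0.059 0.072 0.077]
pan 758 [462.6 257. ] [ 65.1 109.7] 5.98 z [0.051 0.058 0.062]
side counter z 0.00022099948119536084
board 1214 [461.9 249.3] [131.9 205.6] 6.33 z [0.016 0.024 0.06 ]
trough 1174 [722.9  66.9] [303.8  75. ] 6.73 z [0.039 0.045 0.051]
block 521 [372.2  25.6] [129.7  70.7] 5.11 z [0.041 0.049 0.054]
land 3697 [ 528.8 -144.8] [195.4 280. ] 6.29 z [-0.005 -0.     0.005]
```

```bash
cat >> h.py <<'E'
from scipy.spatial.transform import Rotation as R
TH=np.radians(6.5); G=np.array([.5048,.0432]); GX=np.array([np.cos(TH),np.sin(TH)]); GY=np.array([-GX[1],GX[0]])
def g(p): d=np.asarray(p)[...,:2]-G; return np.stack([d@GX,d@GY],-1)
def w(x,y): return G+x*GX+y*GY
def goto(x,y,z,yaw=None):
    "gap-frame target -> jog units; yaw = world direction (deg) wanted for tool x, mod 180"
    s=robot.read_state(); r=R.from_quat(s["tcp_rot"]); p=np.append(w(x,y),z)
    d=r.inv().apply(p-s["tool_pos"])/.3; t=np.zeros(3)
    if yaw is not None:
        c=[]
        for k in(0,180):
            a=np.radians(yaw+k); X=np.array([np.cos(a),np.sin(a),0]); Y=np.array([0,0,-1.]); T=R.from_matrix(np.stack([X,Y,np.cross(X,Y)],1))
            c.append((r.inv()*T).as_rotvec()/(np.pi/2))
        t=c
    print("target",p.round(4),"shift",d.round(4),"turn",np.round(t,4).tolist())
def st():
    s=robot.read_state(); m=R.from_quat(s["tcp_rot"]).as_matrix()
    print("t",round(s["clock"],2),"tcp",s["tool_pos"].round(4),"gap",(g(s["tool_pos"])*1000).round(1),"yaw",np.degrees(np.arctan2(m[1,0],m[0,0])).round(2),"q",np.round(s["qpos"],3),"F",s["force"].round(1),"w",round(s["gripper_width"],4)); return m
E
python3 - <<'E'
from h import *
print(st().round(3)); goto(-.105,.205,.19,96.5); goto(-.3,.0,.19)
E
```

```text
t 0.1 tcp [ 0.1964 -0.593   0.1973] gap [-378.4 -597.2] yaw -71.68 q [-1.346  0.494  1.346 -0.     1.302 -0.095] F [0.4 1.  0.9] w 0.0856
[[ 0.314 -0.     0.949]
 [-0.949  0.001  0.314]
 [-0.001 -1.     0.   ]]
target [0.3773 0.235  0.19  ] shift [-2.4304  0.0273  1.4399] turn [[-0.001, -1.8686, -0.0], [0.0, 0.1314, -0.0007]]
target [0.2067 0.0092 0.19  ] shift [-1.8947  0.0266  0.6637] turn [0.0, 0.0, 0.0]
```

>>> jog_arm --motion '[[[-0.74,-0.05,0.95],[0,0.1314,0],0.25],[[-0.74,-0.05,0.95],[0,0.1314,0],0.25],[[-0.74,-0.05,0.95],[0,0.1314,0],0.25],[[-0.74,-0.05,0.95],[0,0.1314,0],0.25],[[-0.74,-0.05,0.95],[0,0.1314,0],0.25],[[-0.74,-0.05,0.95],[0,0.1314,0],0.25],[[-0.74,-0.05,0.95],[0,0.1314,0],0.25],[[-0.74,-0.05,0.95],[0,0.1314,0],0.25]]'

```text
clock: 1.1
tool_pos: [0.3971, -0.2931, 0.2128]
tcp_rot: [0.528, -0.471, 0.471, -0.528]
force: [-0.1, 0.3, -0.1]
gripper_width: 0.0643
```

Run:
```python
from h import *
st(); goto(-.11,.205,.19,96.5)
```

```text
t 1.1 tcp [ 0.3971 -0.2931  0.2128] gap [-145. -322.] yaw -83.47 q [-0.757  0.293  1.64  -0.     1.209  0.7  ] F [-0.1  0.3 -0.1] w 0.0643
target [0.3723 0.2344 0.19  ] shift [-1.7566  0.0758  0.1179] turn [[0.0001, -1.9996, -0.0003], [0.0002, 0.0004, 0.0]]
```

>>> jog_arm --motion '[[[-0.9,0,0.0],[0,0,0],0.25],[[-0.9,0,0.0],[0,0,0],0.25],[[-0.9,0,0.0],[0,0,0],0.25],[[-0.9,0,0.0],[0,0,0],0.25],[[-0.9,0,0.0],[0,0,0],0.25],[[-0.9,0,0.0],[0,0,0],0.25]]'

```text
clock: 1.85
tool_pos: [0.3665, -0.0246, 0.2129]
tcp_rot: [0.528, -0.471, 0.471, -0.528]
force: [-0.1, 0.4, -0.7]
gripper_width: 0.0641
```

>>> jog_arm --motion '[[[-0.857,0.25,0.1],[0,0,0],0.25],[[-0.857,0.25,0.1],[0,0,0],0.25],[[-0.857,0.25,0.1],[0,0,0],0.25],[[-0.857,0.25,0.1],[0,0,0],0.25],[[-0.857,0.25,0.1],[0,0,0],0.25],[[-0.857,0.25,0.1],[0,0,0],0.25],[[-0.857,0.25,0.1],[0,0,0],0.25]]'

```text
clock: 2.72
tool_pos: [0.3681, 0.2327, 0.1379]
tcp_rot: [0.527, -0.471, 0.471, -0.527]
force: [-0.1, -0.5, 0.6]
gripper_width: 0.0642
```

Run:
```python
from h import *
st(); goto(-.115,.205,-.003,96.5)
i,W,c=cam("wrist"); save("wrist1.png",i)
```

```text
t 2.73 tcp [0.3681 0.2327 0.1379] gap [-114.3  203.8] yaw -83.59 q [ 0.427  0.315  1.868 -0.     0.959  1.886] F [-0.1 -0.5  0.6] w 0.0642
target [ 0.3673  0.2339 -0.003 ] shift [-0.0041  0.4697 -0.0022] turn [[-0.0003, 1.999, 0.0001], [0.0001, -0.001, 0.0002]]
```

View pics/wrist1.png

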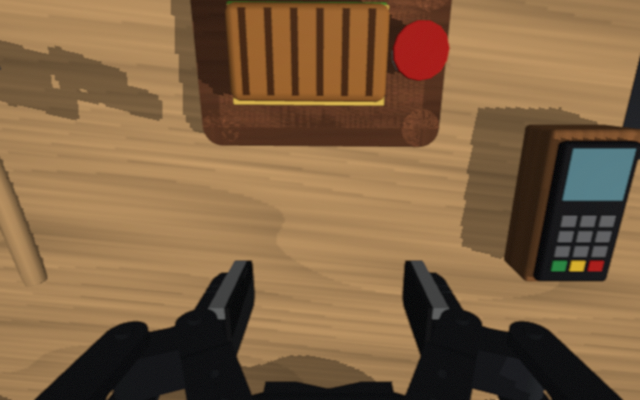

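The wrist view shows the board's near edge at row ~145, cols 205–435. The fingers straddle its middle with clear counter below, and the block is well to the right.

>>> jog_arm --motion '[[[0,0.2,0],[0,0,0],0.25],[[0,0.4,0],[0,0,0],0.25],[[0,0.45,0],[0,0,0],0.25],[[0,0.465,0],[0,0,0],0.25],[[0,0.465,0],[0,0,0],0.25],[[0,0.465,0],[0,0,0],0.25]]'

```text
clock: 3.52
tool_pos: [0.3682, 0.2342, -0.0006]
tcp_rot: [-0.527, 0.471, -0.471, 0.528]
force: [-0.1, 0.1, -0.3]
gripper_width: 0.0642
```

Run:
```python
from h import *
st(); goto(-.078,.205,-.003,96.5)
i,W,c=cam("side"); save("side1.png",cv2.resize(i[130:260,200:400],(800,520)))
```

```text
t 3.52 tcp [ 0.3682  0.2342 -0.0006] gap [-114.1  205.2] yaw -83.52 q [ 0.43   0.579  2.001 -0.     0.56   1.887] F [-0.1  0.1 -0.3] w 0.0642
target [ 0.4041  0.2381 -0.003 ] shift [0.0008 0.0081 0.1203] turn [[0.0006, 1.9998, -0.0019], [-0.0012, -0.0002, -0.0004]]
```

View pics/side1.png

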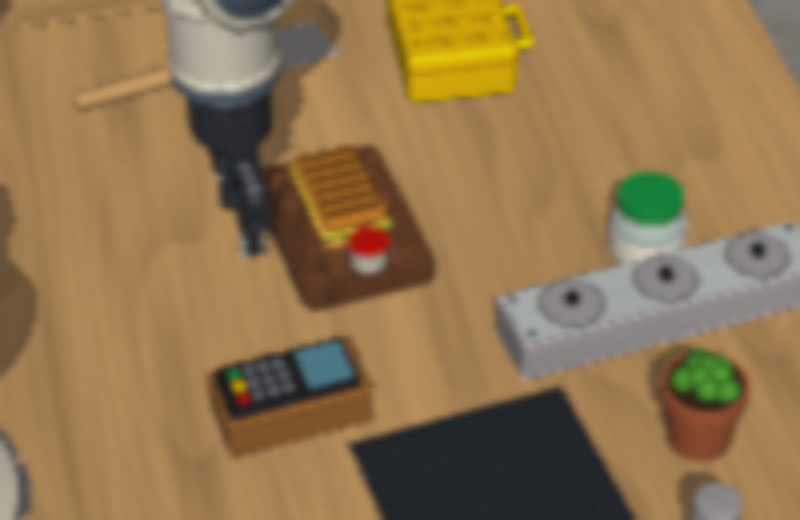

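>>> jog_arm --motion '[[[0,0.01,0.025],[0,0,0],0.25],[[0,0.01,0.045],[0,0,0],0.25],[[0,0.01,0.055],[0,0,0],0.25],[[0,0.01,0.063],[0,0,0],0.25],[[0,0.01,0.07],[0,0,0],0.25],[[0,0.01,0.077],[0,0,0],0.25],[[0,0.01,0.084],[0,0,0],0.25],[[0,0.01,0.09],[0,0,0],0.25],[[0,0.01,0.095],[0,0,0],0.25],[[0,0.01,0.095],[0,0,0],0.25]]'

```text
clock: 4.82
tool_pos: [0.3958, 0.2374, -0.0046]
tcp_rot: [-0.527, 0.471, -0.471, 0.528]
force: [0.9, 0.2, 0.9]
gripper_width: 0.0639
```

```bash
cat >> h.py <<'E'
def board(tag):
    i,W,c=cam("top"); save(f"top_{tag}.png",i); i=i.astype(int); Z=W[...,2]; q=g(W)*1000
    C=(i[...,0]<150)&(i[...,0]>i[...,2]+15)&(i.sum(-1)<280)   # dark wood
    M=(Z>.012)&(Z<.034)&C&(abs(q[...,0])<120)
    n,l,s,_=cv2.connectedComponentsWithStats(M.astype(np.uint8)); 
    k=1+np.argmax(s[1:,4]); P=q[l==k]
    cc,sz,a=cv2.minAreaRect(P.astype(np.float32)); print("board",np.round(cc,1),np.round(sz,1),round(a,2),"n",len(P))
    for nm,m in(("pan",(Z>.045)&(Z<.066)&(abs(q[...,0])<120)&~C&(i[...,0]>i[...,2]+30)&(i[...,1]>.4*i[...,0])),("pot",(Z>.03)&(Z<.07)&(i[...,0]>1.8*i[...,1])&(i[...,0]>1.8*i[...,2])&(i[...,0]>120)&(abs(q[...,0])<120))):
        n,l,s,_=cv2.connectedComponentsWithStats(m.astype(np.uint8)); k=1+np.argmax(s[1:,4]); print(nm,*[np.round(v,1) for v in cv2.minAreaRect(q[l==k].astype(np.float32))],s[k,4])
    return P
E
python3 - <<'E'
from h import *
st(); P=board("2")
i,W=np.load("top0.npz")["i"].astype(int),np.load("top0.npz")["W"]
E
```

```text
t 4.83 tcp [ 0.3958  0.2374 -0.0046] gap [-86.3 205.3] yaw -83.51 q [0.411 0.603 1.94  0.    0.598 1.868] F [0.9 0.2 0.9] w 0.0639
board [-13.2 138.9] [140.5  69.8] 19.24 n 428
pan [112.2 411.7] [89.8 14.8] 89.5 109
pot [-15.2 139.3] [37.3 35.9] 19.3 129
```

View pics/top_2.png

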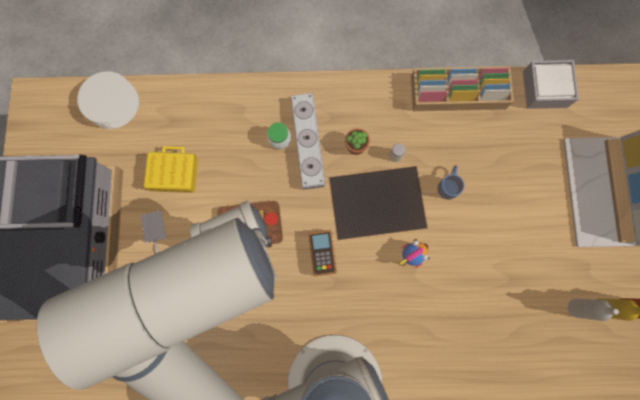

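The arm hides most of the board in this view. The pot at (271,218) hasn't moved, so I'll check contact with the wrist camera.

Run:
```python
from h import *
i,W,c=cam("wrist"); save("wrist2.png",i)
q=np.dstack([g(W)*1000,W[...,2]*1000])
for (r,cc) in [(r,k) for r in (200,230,250,262,275,290,310) for k in (215,240,320,410,430)]: print(r,cc,q[r,cc].round(0))
```

```text
200 215 [-55. 255.  22.]
200 240 [-55. 244.  22.]
200 320 [-55. 209.  23.]
200 410 [-55. 169.  21.]
200 430 [-55. 161.  23.]
230 215 [-69. 256.  22.]
230 240 [-69. 245.  22.]
230 320 [-70. 209.  21.]
230 410 [-69. 168.  21.]
230 430 [-69. 160.  22.]
250 215 [-79. 257.  21.]
250 240 [-79. 246.  22.]
250 320 [-79. 209.  22.]
250 410 [-80. 168.  21.]
250 430 [-79. 159.  21.]
262 215 [-97. 266.  -2.]
262 240 [-75. 241.  41.]
262 320 [-97. 210.  -2.]
262 410 [-75. 172.  41.]
262 430 [-96. 151.  -0.]
275 215 [-104.  266.    0.]
275 240 [-76. 239.  51.]
275 320 [-104.  210.   -0.]
275 410 [-78. 173.  46.]
275 430 [-76. 167.  50.]
290 215 [-80. 247.  54.]
290 240 [-78. 237.  57.]
290 320 [-113.  210.    0.]
290 410 [-83. 174.  49.]
290 430 [-76. 170.  62.]
310 215 [-76. 242.  72.]
310 240 [-84. 237.  61.]
310 320 [-126.  210.   -0.]
310 410 [-92. 173.  50.]
310 430 [-76. 173.  73.]
```

View pics/wrist2.png

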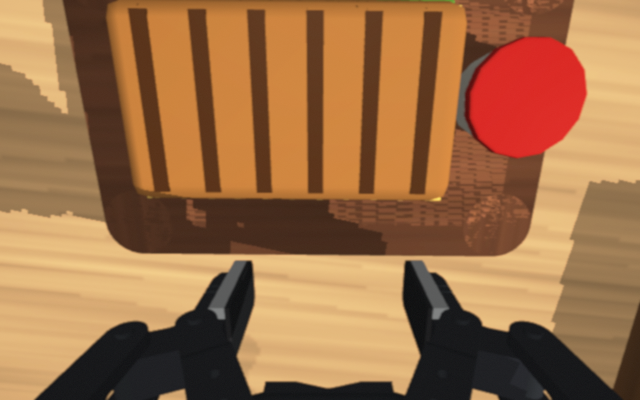

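Wrist depth puts the fingertips near z≈41 mm and x≈−75, which is above the board (edge at about −83, row 255) and not beside it. I'll cross-check with the side camera's depth.

Run:
```python
from h import *
i,W,c=cam("side"); q=np.dstack([g(W)*1000,W[...,2]*1000]); L=i.astype(int).sum(-1)
m=(abs(q[...,0]+86)<25)&(q[...,1]>135)&(q[...,1]<180)&(q[...,2]>4)
r,cc=np.where(m)
o=np.argsort(q[r,cc,2]); 
for k in o[::max(1,len(o)//25)]: print(r[k],cc[k],q[r[k],cc[k]].round(0),L[r[k],cc[k]])
save("side2.png",cv2.resize(i[150:230,230:350],(780,520),interpolation=cv2.INTER_NEAREST))
i,W,c=cam("wrist"); E=np.array(c["extrinsics"]); print(g(E[:2,3])*1000,E[2,3],E[:3,:3].round(2).tolist(), c["fx"])
d=c["range_z"]; print("depth finger",d[262:330:8,240].round(3), "counter",d[290,320].round(3))
```

```text
198 271 [-86. 170.   4.] 329
194 273 [-77. 171.  20.] 167
197 278 [-66. 145.  24.] 172
188 267 [-99. 167.  60.] 374
184 271 [-87. 149.  91.] 129
183 268 [-100.  138.  109.] 113
173 263 [-105.  180.  124.] 198
174 268 [-94. 153. 136.] 169
168 268 [-86. 176. 144.] 134
165 265 [-97. 174. 162.] 131
162 269 [-82. 173. 172.] 128
157 274 [-61. 179. 184.] 113
158 266 [-92. 172. 193.] 130
157 264 [-99. 168. 203.] 150
151 273 [-68. 162. 225.] 231
151 264 [-100.  159.  236.] 511
147 272 [-70. 161. 243.] 471
145 271 [-73. 161. 252.] 453
144 266 [-91. 159. 263.] 509
143 265 [-94. 156. 269.] 512
137 272 [-66. 168. 279.] 401
137 265 [-91. 162. 290.] 472
133 275 [-62. 140. 313.] 357
104 261 [-93. 171. 411.] 443
101 267 [-72. 175. 415.] 482
105 266 [-83. 149. 418.] 533
[ -8.32936339 205.32185847] 0.17109663648953058 [[0.11, 0.95, 0.3], [-0.99, 0.11, 0.03], [0.0, -0.31, 0.95]] 357.7374382665256
depth finger [0.144 0.138 0.133 0.13  0.13  0.129 0.13  0.13  0.129] counter 0.195
```

View pics/side2.png

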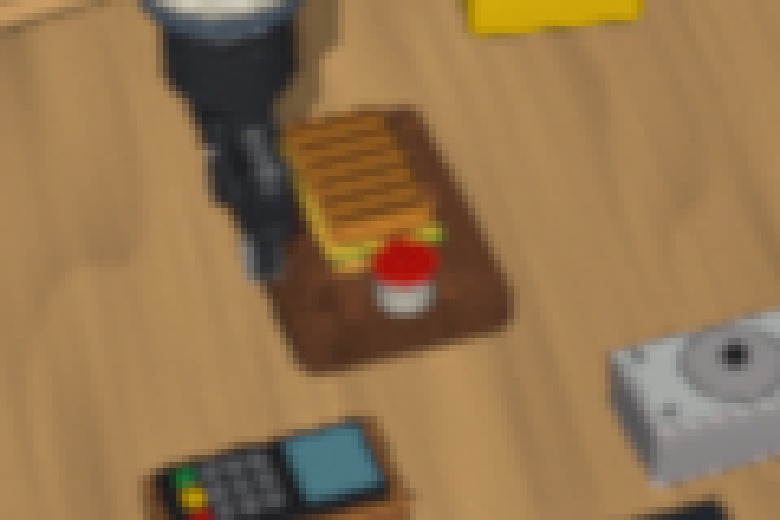

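The tips look to be only about level with the board top, and wrist depth seems clamped near 0.13 m. I'll back off and find the tip height by touching down gently.

>>> jog_arm --motion '[[[0,0,-0.05],[0,0,0],0.25],[[0,0,-0.09],[0,0,0],0.25],[[0,0,-0.09],[0,0,0],0.25],[[0,0.005,-0.09],[0,0,0],0.25],[[0,0.01,-0.09],[0,0,0],0.25],[[0,0.01,-0.09],[0,0,0],0.25]]'

```text
clock: 5.78
tool_pos: [0.3691, 0.2343, -0.0078]
tcp_rot: [-0.528, 0.471, -0.471, 0.528]
force: [1.4, -1.0, -0.7]
gripper_width: 0.0642
```

>>> jog_arm --motion '[[[0,0.007,0],[0,0,0],0.25],[[0,0.007,0],[0,0,0],0.25]]'

```text
clock: 6.02
tool_pos: [0.3689, 0.2343, -0.0099]
tcp_rot: [0.528, -0.471, 0.471, -0.527]
force: [0.4, 0.2, 0.5]
gripper_width: 0.064
```

>>> jog_arm --motion '[[[0,0.006,0],[0,0,0],0.25],[[0,0.006,0],[0,0,0],0.25]]'

```text
clock: 6.28
tool_pos: [0.3688, 0.2343, -0.0116]
tcp_rot: [0.528, -0.471, 0.471, -0.527]
force: [0.3, -0.4, -0.7]
gripper_width: 0.0637
```

>>> jog_arm --motion '[[[0,0.006,0],[0,0,0],0.25],[[0,0.006,0],[0,0,0],0.25]]'

```text
clock: 6.52
tool_pos: [0.3688, 0.2343, -0.0134]
tcp_rot: [0.528, -0.471, 0.471, -0.527]
force: [-0.1, -0.2, 0.1]
gripper_width: 0.0641
```

>>> jog_arm --motion '[[[0,0.006,0],[0,0,0],0.25],[[0,0.006,0],[0,0,0],0.25]]'

```text
clock: 6.78
tool_pos: [0.3689, 0.2343, -0.0152]
tcp_rot: [0.528, -0.471, 0.471, -0.527]
force: [0.4, 0.2, 0.7]
gripper_width: 0.0645
```

Run:
```python
from h import *
st()
i,W,c=cam("side"); E=np.array(c["extrinsics"])
q=np.dstack([g(W)*1000,W[...,2]*1000])
for u in range(258,276,2):
  for v in range(184,204,2):
    d=E[:3,:3]@np.array([(u-c["cx"])/c["fx"],-(v-c["cy"])/c["fy"],-1]); o=E[:3,3]
    L=int(i[v,u].astype(int).sum())
    if L<260:
        dg=d[:2]@GY; t=(.165-(o[:2]-G)@GY)/dg; p=o+t*d; print(u,v,L,"plane x,z",(g(p)[0]*1000).round(),(p[2]*1000).round(),"depth",q[v,u].round(0))
save("side3.png",cv2.resize(i[150:230,230:350],(780,520),interpolation=cv2.INTER_NEAREST))
```

```text
t 6.78 tcp [ 0.3689  0.2343 -0.0152] gap [-113.4  205.3] yaw -83.5 q [0.429 0.611 2.006 0.    0.524 1.886] F [0.4 0.2 0.7] w 0.0645
258 184 173 plane x,z -131.0 91.0 depth [-130.  168.   89.]
260 184 131 plane x,z -123.0 89.0 depth [-129.  142.  110.]
260 186 163 plane x,z -124.0 80.0 depth [-128.  149.   94.]
260 188 179 plane x,z -125.0 70.0 depth [-129.  149.   85.]
262 184 128 plane x,z -116.0 87.0 depth [-122.  140.  109.]
262 186 121 plane x,z -117.0 77.0 depth [-122.  140.   99.]
262 188 116 plane x,z -118.0 68.0 depth [-121.  151.   80.]
262 190 148 plane x,z -118.0 58.0 depth [-124.  140.   82.]
262 192 177 plane x,z -119.0 49.0 depth [-120.  161.   53.]
262 194 209 plane x,z -120.0 39.0 depth [-121.  160.   43.]
264 184 153 plane x,z -109.0 85.0 depth [-114.  141.  106.]
264 186 120 plane x,z -110.0 75.0 depth [-116.  138.  100.]
264 188 132 plane x,z -110.0 66.0 depth [-114.  147.   82.]
264 190 141 plane x,z -111.0 56.0 depth [-117.  140.   79.]
264 192 138 plane x,z -112.0 46.0 depth [-114.  155.   55.]
264 194 124 plane x,z -112.0 37.0 depth [-113.  162.   39.]
266 184 
[... 1099 characters left out ...]
0 27.0 depth [-80. 172.  20.]
272 196 182 plane x,z -83.0 17.0 depth [-84. 162.  20.]
272 198 227 plane x,z -84.0 7.0 depth [-83. 165.   7.]
274 184 169 plane x,z -72.0 73.0 depth [-56. 229.  16.]
274 186 159 plane x,z -72.0 64.0 depth [-58. 220.  14.]
274 188 161 plane x,z -73.0 54.0 depth [-65. 196.  26.]
274 190 172 plane x,z -74.0 44.0 depth [-66. 193.  18.]
274 192 167 plane x,z -74.0 35.0 depth [-71. 179.  22.]
274 194 167 plane x,z -75.0 25.0 depth [-73. 170.  20.]
274 196 164 plane x,z -75.0 15.0 depth [-76. 164.  16.]
274 198 160 plane x,z -76.0 5.0 depth [-80. 150.  19.]
274 200 165 plane x,z -76.0 -5.0 depth [-84. 134.  25.]
274 202 225 plane x,z -77.0 -15.0 depth [-84. 139.  10.]
```

View pics/side3.png

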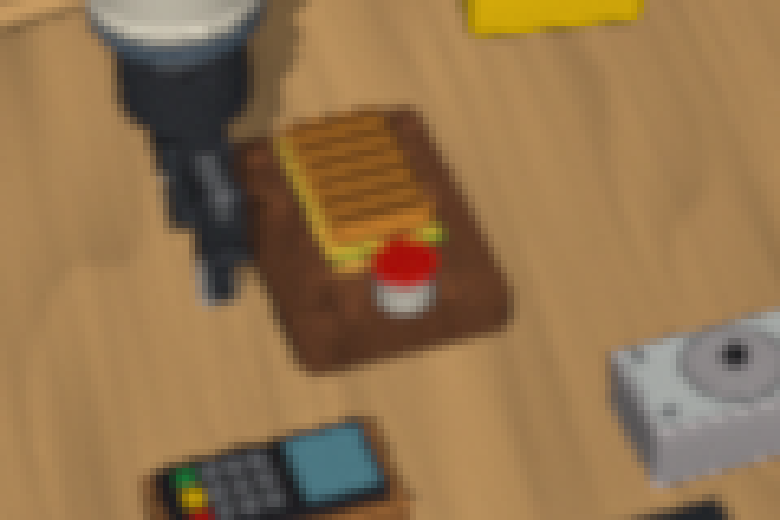

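In the side view the fingertip's lower end is at about (213,300) in the crop. Its ray meets the finger plane at z≈30 mm, which agrees with the wrist depth, so the tips are about 45 mm above the reported TCP. I'll keep descending carefully.

>>> jog_arm --motion '[[[0,0.014,0],[0,0,0],0.25],[[0,0.027,0],[0,0,0],0.25],[[0,0.027,0],[0,0,0],0.25]]'

```text
clock: 7.2
tool_pos: [0.3687, 0.2342, -0.0236]
tcp_rot: [0.528, -0.471, 0.471, -0.527]
force: [0.4, -0.3, -0.1]
gripper_width: 0.0641
```

>>> jog_arm --motion '[[[0,0.013,0],[0,0,0],0.25],[[0,0.013,0],[0,0,0],0.25]]'

```text
clock: 7.45
tool_pos: [0.3688, 0.2343, -0.0274]
tcp_rot: [0.528, -0.471, 0.471, -0.527]
force: [0.5, -0.4, 0.9]
gripper_width: 0.0641
```

```bash
cat >> h.py <<'E'
def tipz(yp):
    "tip row in side view -> z on plane gap y=yp"
    i,W,c=cam("side"); E=np.array(c["extrinsics"]); o=E[:3,3]; s=robot.read_state()["tool_pos"]; gx=g(s)[0]; out=[]
    for z in np.arange(0,.08,.003):
        p=np.append(w(gx,yp),z); k=E[:3,:3].T@(p-o); u=c["fx"]*k[0]/-k[2]+c["cx"]; v=-c["fy"]*k[1]/-k[2]+c["cy"]
        out.append((int(z*1000),int(cv2.getRectSubPix(i,(1,1),(float(u),float(v))).sum())))
    print(out)
E
python3 -c "
from h import *
st(); tipz(.165)"
```

```text
t 7.45 tcp [ 0.3688  0.2343 -0.0274] gap [-113.5  205.2] yaw -83.5 q [ 0.429  0.638  2.012 -0.     0.492  1.887] F [ 0.5 -0.4  0.9] w 0.0641
[(0, 391), (3, 393), (6, 393), (9, 380), (12, 359), (15, 283), (18, 208), (21, 149), (24, 126), (27, 127), (30, 128), (33, 130), (36, 129), (39, 131), (42, 134), (45, 143), (48, 145), (51, 138), (54, 128), (57, 119), (60, 117), (63, 118), (66, 124), (69, 132), (72, 144), (75, 166), (78, 178)]
```

>>> jog_arm --motion '[[[0,0.014,0],[0,0,0],0.25],[[0,0.027,0],[0,0,0],0.25],[[0,0.027,0],[0,0,0],0.25]]'

```text
clock: 7.88
tool_pos: [0.3687, 0.2342, -0.0356]
tcp_rot: [0.528, -0.471, 0.471, -0.527]
force: [0.5, -0.2, -0.0]
gripper_width: 0.0641
```

```bash
python3 -c "
from h import *
st(); tipz(.165)
i,W,c=cam('wrist'); q=np.dstack([g(W)*1000,W[...,2]*1000]); print([q[r,k].round(0).tolist() for r,k in((262,240),(266,240),(262,410),(266,410))])"
```

```text
t 7.88 tcp [ 0.3687  0.2342 -0.0356] gap [-113.6  205.2] yaw -83.5 q [0.429 0.657 2.016 0.    0.47  1.886] F [ 0.5 -0.2 -0. ] w 0.0641
[(0, 381), (3, 351), (6, 292), (9, 230), (12, 167), (15, 143), (18, 125), (21, 119), (24, 122), (27, 123), (30, 125), (33, 130), (36, 140), (39, 143), (42, 141), (45, 128), (48, 118), (51, 118), (54, 119), (57, 121), (60, 126), (63, 135), (66, 150), (69, 166), (72, 180), (75, 189), (78, 207)]
[[-103.0, 241.0, 9.0], [-103.0, 240.0, 13.0], [-103.0, 172.0, 10.0], [-103.0, 173.0, 13.0]]
```

Tips are now at z≈8 mm and the finger face is at x=−103, so I'll push sideways slowly.

>>> jog_arm --motion '[[[0,0,0.03],[0,0,0],0.25],[[0,0,0.05],[0,0,0],0.25],[[0,0,0.057],[0,0,0],0.25],[[0,0,0.062],[0,0,0],0.25],[[0,0,0.067],[0,0,0],0.25],[[0,0,0.072],[0,0,0],0.25],[[0,0,0.077],[0,0,0],0.25],[[0,0,0.082],[0,0,0],0.25],[[0,0,0.087],[0,0,0],0.25],[[0,0,0.087],[0,0,0],0.25]]'

```text
clock: 9.22
tool_pos: [0.3947, 0.2372, -0.0353]
tcp_rot: [0.528, -0.471, 0.471, -0.527]
force: [-2.6, -1.2, -1.3]
gripper_width: 0.0637
```

```bash
cat >> h.py <<'E'
def wb(save_as=None):
    "board near edge seen by wrist: fit of edge x(y) in gap frame; pot by side/top"
    i,W,c=cam("wrist"); 
    if save_as: save(save_as,i)
    q=g(W)*1000; Z=W[...,2]*1000
    M=(Z>16)&(Z<27); M[300:]=0
    n,l,s,_=cv2.connectedComponentsWithStats(M.astype(np.uint8)); k=1+np.argmax(s[1:,4]); return q[l==k],i,W
def pot():
    i,W,c=cam("top"); i=i.astype(int); q=g(W)*1000; Z=W[...,2]
    m=(Z>.03)&(Z<.07)&(i[...,0]>1.8*i[...,1])&(i[...,0]>1.8*i[...,2])&(i[...,0]>120)&(abs(q[...,0])<120)
    n,l,s,_=cv2.connectedComponentsWithStats(m.astype(np.uint8)); k=1+np.argmax(s[1:,4]); print("pot",*[np.round(v,1) for v in cv2.minAreaRect(q[l==k].astype(np.float32))],s[k,4])
E
python3 -c "
from h import *
st(); pot(); P,i,W=wb()
ys=np.arange(160,260,8); e=[(y,P[abs(P[:,1]-y)<3][:,0].min().round(1)) for y in ys if (abs(P[:,1]-y)<3).any()]; print(e)"
```

```text
t 9.22 tcp [ 0.3947  0.2372 -0.0353] gap [-87.4 205.2] yaw -83.5 q [0.411 0.666 1.957 0.    0.518 1.869] F [-2.6 -1.2 -1.3] w 0.0637
pot [ -9.6 140.7] [36.6 35.8] 36.0 131
[(np.int64(160), np.float64(-81.7)), (np.int64(168), np.float64(-77.1)), (np.int64(176), np.float64(-88.1)), (np.int64(184), np.float64(-77.0)), (np.int64(192), np.float64(-76.6)), (np.int64(200), np.float64(-76.6)), (np.int64(208), np.float64(-76.5)), (np.int64(216), np.float64(-77.0)), (np.int64(224), np.float64(-76.7)), (np.int64(232), np.float64(-76.9)), (np.int64(240), np.float64(-89.4)), (np.int64(248), np.float64(-81.7)), (np.int64(256), np.float64(-76.6))]
```

Contact works: the pot rode 5 mm and the board edge is at −77. I need about 12 mm more.

>>> jog_arm --motion '[[[0,0,0.005],[0,0,0],0.25],[[0,0,0.01],[0,0,0],0.25],[[0,0,0.015],[0,0,0],0.25],[[0,0,0.02],[0,0,0],0.25],[[0,0,0.025],[0,0,0],0.25],[[0,0,0.03],[0,0,0],0.25],[[0,0,0.034],[0,0,0],0.25],[[0,0,0.038],[0,0,0],0.25],[[0,0,0.038],[0,0,0],0.25]]'

```text
clock: 10.45
tool_pos: [0.4064, 0.2386, -0.0352]
tcp_rot: [-0.527, 0.471, -0.471, 0.528]
force: [-1.5, -0.1, -0.9]
gripper_width: 0.0642
```

```bash
python3 -c "
from h import *
st(); pot(); P,i,W=wb()
ys=np.arange(120,270,8); e=[(int(y),float(P[abs(P[:,1]-y)<3][:,0].min().round(1))) for y in ys if (abs(P[:,1]-y)<3).any()]; print(e)"
```

```text
t 10.45 tcp [ 0.4064  0.2386 -0.0352] gap [-75.6 205.3] yaw -83.5 q [ 0.404  0.671  1.931 -0.     0.539  1.862] F [-1.5 -0.1 -0.9] w 0.0642
pot [  2.8 139.7] [36.8 35.9] 37.9 130
[(120, -63.0), (128, -64.8), (136, -65.0), (144, -65.1), (152, -65.1), (160, -70.0), (168, -65.9), (176, -77.7), (184, -65.6), (192, -65.3), (200, -65.0), (208, -65.0), (216, -65.2), (224, -64.6), (232, -65.1), (240, -78.0), (248, -70.2), (256, -64.7), (264, -65.0)]
```

>>> jog_arm --motion '[[[0,0,-0.05],[0,0,0],0.25],[[0,0,-0.09],[0,0,0],0.25],[[0,-0.2,-0.09],[0,0,0],0.25],[[0,-0.4,-0.09],[0,0,0],0.25],[[0,-0.5,-0.09],[0,0,0],0.25],[[-0.2,-0.5,-0.09],[0,0,0],0.25],[[-0.433,-0.5,-0.09],[0,-0.2,0],0.25],[[-0.45,-0.5,-0.0],[0,-0.3,0],0.25],[[-0.45,-0.5,0.15],[0,-0.4,0],0.25],[[-0.45,-0.5,0.252],[0,-0.5,0],0.25]]'

```text
clock: 11.8
tool_pos: [0.4666, 0.3816, 0.1144]
tcp_rot: [0.664, -0.243, 0.243, -0.664]
force: [-0.3, -0.0, -0.5]
gripper_width: 0.0643
```

```bash
python3 -c "
from h import *
st(); goto(0,.34,.08,6.5)"
```

```text
t 11.8 tcp [0.4666 0.3816 0.1144] gap [3.000e-01 3.405e+02] yaw -40.13 q [ 0.587  0.552  1.498 -0.     1.092  1.287] F [-0.3 -0.  -0.5] w 0.0643
target [0.4663 0.381  0.08  ] shift [ 0.0006  0.1146 -0.0019] turn [[0.0001, -0.5181, 0.0], [-0.0, 1.4819, 0.0001]]
```

>>> jog_arm --motion '[[[0,0.1,0],[0,-0.518,0],0.25],[[0,0.1,0],[0,-0.518,0],0.25],[[0,0.1,0],[0,-0.518,0],0.25],[[0,0.1,0],[0,-0.518,0],0.25],[[0,0.1,0],[0,-0.518,0],0.25],[[0,0.1,0],[0,-0.518,0],0.25]]'

```text
clock: 12.55
tool_pos: [0.4651, 0.381, 0.0845]
tcp_rot: [0.706, 0.037, -0.038, -0.706]
force: [0.2, -0.1, 0.2]
gripper_width: 0.0638
```

```bash
python3 -c "
from h import *
st(); goto(0,.34,-.0355,6.5); board('4'); P,i,W=wb('wrist4.png'); print('wrist board',rect(P/1000),len(P))"
```

```text
t 12.55 tcp [0.4651 0.381  0.0845] gap [ -1.2 340.2] yaw 6.08 q [0.587 0.588 1.528 0.    1.027 0.481] F [ 0.2 -0.1  0.2] w 0.0638
target [ 0.4663  0.381  -0.0355] shift [ 0.0042  0.4    -0.0004] turn [[0.0002, -0.0047, -0.0004], [0.0006, 1.9953, 0.0003]]
board [ -3.1 209.2] [128.5 188.1] 0.22 n 1294
pan [ -1.9 217.4] [107.3  65. ] 89.9 733
pot [  2.8 140.2] [37.6 36.1] 17.7 131
wrist board (array([  0.4, 284.6]), array([ 42.8, 125. ]), 89.84) 7432
```

View pics/top_4.png

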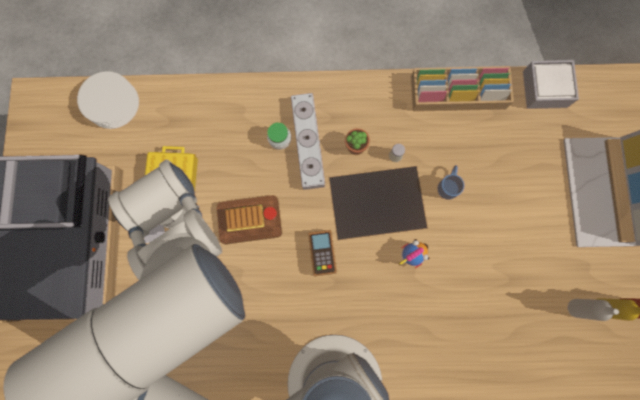

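View pics/wrist4.png

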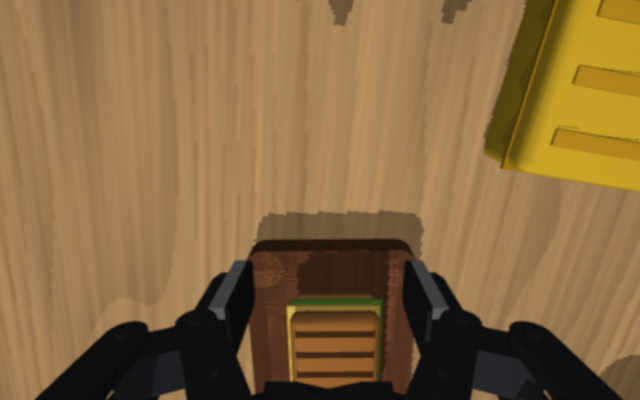

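The top view now shows the whole board (218–282, 197–243), with panini and pot in place and lined up with the gap to within a few mm. The wrist view shows the fingers clear beyond the trailing end. I'll refine the lateral offset with rectified edge profiles.

```bash
cat >> h.py <<'E'
def ortho(i,c,z,xs,ys):
    "grey orthophoto of plane z over gap-frame grid (mm)"
    E=np.array(c["extrinsics"]); X,Y=np.meshgrid(xs,ys); p=G+(X[...,None]*GX+Y[...,None]*GY)/1000
    p=np.dstack([p,np.full(X.shape,z)])-E[:3,3]; k=p@E[:3,:3]
    u=c["fx"]*k[...,0]/-k[...,2]+c["cx"]; v=-c["fy"]*k[...,1]/-k[...,2]+c["cy"]
    return cv2.remap(i,u.astype(np.float32),v.astype(np.float32),cv2.INTER_LINEAR).astype(float)
def edge(i,c,z,x0,ys,ch=0,wd=12):
    xs=np.arange(x0-wd,x0+wd+.1,.5); pr=cv2.GaussianBlur(ortho(i,c,z,xs,ys)[...,ch].mean(0)[None],(0,0),2)[0]
    gr=np.gradient(pr); return [(round(float(xs[k]),1),round(float(gr[k]),1)) for k in np.argsort(-abs(gr))[:1]], pr[::4].round(0)
E
python3 - <<'E'
from h import *
i,_,c=cam("top")
for y0 in(130,190,250):
  ys=np.arange(y0,y0+30,2)
  for x0 in(-65,65): print(y0,x0,edge(i,c,.022,x0,ys))
ys=np.arange(-28,29,2)
print("block",edge(i,c,.051,-69,ys)); print("block farend",edge(i,c,.051,-199,ys)); print("trough",edge(i,c,.045,69,ys)); print("trough far",edge(i,c,.045,369,ys))
E
```

```text
130 -65 ([(-70.0, -5.6)], array([195., 193., 186., 171., 148., 130., 121., 119., 120., 121., 121.,
       122., 122.]))
130 65 ([(63.5, 4.5)], array([128., 128., 128., 132., 141., 157., 174., 187., 192., 193., 192.,
       193., 193.]))
190 -65 ([(-70.0, -6.0)], array([197., 196., 189., 172., 148., 128., 118., 115., 114., 114., 114.,
       115., 116.]))
190 65 ([(64.0, 4.1)], array([125., 125., 126., 129., 137., 150., 166., 179., 187., 191., 193.,
       194., 195.]))
250 -65 ([(-70.0, -5.7)], array([193., 190., 183., 166., 144., 126., 117., 115., 115., 116., 117.,
       119., 121.]))
250 65 ([(63.5, 4.3)], array([122., 122., 124., 128., 138., 153., 169., 182., 188., 191., 192.,
       193., 193.]))
block ([(-76.5, 4.8)], array([ 98., 103., 118., 137., 147., 151., 155., 162., 171., 180., 188.,
       192., 194.]))
block farend ([(-194.5, -5.1)], array([188., 189., 190., 190., 187., 177., 162., 146., 126., 107.,  91.,
        84.,  82.]))
trough ([(61.0, -4.9)], array([183., 174., 156., 138., 127., 129., 142., 160., 172., 181., 184.,
       182., 181.]))
trough far ([(369.5, 0.7)], array([180., 181., 182., 184., 184., 184., 186., 189., 190., 191., 191.,
       190., 190.]))
```

The top view gives board x ≈ −1.5 mm, but the gap edges aren't resolved well enough for a ±4 mm fit. I'll raise the arm over the gap so the wrist camera sees both faces and the board's lead end in one picture.

>>> jog_arm --motion '[[[0.004,-0.2,0],[0,-0.005,0],0.25],[[0.004,-0.2,-0.2],[0,-0.005,0],0.25],[[0.004,-0.2,-0.4],[0,-0.005,0],0.25],[[0.004,-0.2,-0.6],[0,-0.005,0],0.25],[[0.004,-0.2,-0.8],[0,-0.005,0],0.25],[[0.004,-0.2,-1.0],[0,-0.005,0],0.25],[[0.004,-0.2,-1.0],[0,-0.005,0],0.25],[[0.004,-0.2,-1.0],[0,-0.005,0],0.25],[[0.004,-0.2,-1.0],[0,-0.005,0],0.25]]'

```text
clock: 13.82
tool_pos: [0.4988, 0.0842, 0.1447]
tcp_rot: [-0.706, -0.041, 0.041, 0.706]
force: [0.7, 0.3, 0.4]
gripper_width: 0.064
```

```bash
cat >> h.py <<'E'
def gapview(name):
    st(); i,W,c=cam("wrist"); save(name,i); q=np.dstack([g(W)*1000,W[...,2]*1000]); np.save("gv.npy",q); x,y,z=q[...,0],q[...,1],q[...,2]
    F=np.zeros(z.shape,bool); F[:255]=1
    def fit(m,ax,f,lo,hi):
        o=[]; 
        for a in range(lo,hi,4):
            s=m&F&(abs(q[...,1-ax]-a)<2)
            if s.sum()>3: o.append((a,f(q[...,ax][s])))
        o=np.array(o); 
        if len(o)<3: return None
        p=np.polyfit(o[:,0]-o[:,0].mean(),o[:,1],1); return "mean %.1f slope %.2f deg n%d sd %.1f"%(p[1],np.degrees(p[0]),len(o),np.std(o[:,1]-np.polyval(p,o[:,0]-o[:,0].mean())))
    hi=lambda v:np.percentile(v,98); lo=lambda v:np.percentile(v,2)
    print("block face",fit((z>45)&(z<57)&(x<-40)&(x>-100),0,hi,-26,28))
    print("trough face",fit((z>40)&(z<50)&(x>40)&(x<110),0,lo,-26,28))
    B=(z>17)&(z<27)&(abs(x)<85)
    print("board near",fit(B&(x<-30),0,lo,-20,330)); print("board far",fit(B&(x>30),0,hi,-20,330)); print("lead",fit(B&(y<400),1,lo,-44,45)); print("trail",fit(B,1,hi,-44,45))
E
python3 -c "
from h import *
gapview('wrist5.png')"
```

```text
t 13.82 tcp [0.4988 0.0842 0.1447] gap [-1.3 41.4] yaw 6.61 q [ 0.049  0.393  1.702  0.     1.047 -0.066] F [0.7 0.3 0.4] w 0.064
block face mean -74.1 slope -0.07 deg n11 sd 0.1
trough face mean 72.6 slope 0.63 deg n11 sd 0.2
board near mean -65.1 slope 1.30 deg n32 sd 3.6
board far mean 68.3 slope -3.30 deg n32 sd 3.3
lead mean 116.2 slope -0.37 deg n23 sd 0.4
trail mean 168.8 slope -3.07 deg n23 sd 6.5
```

View pics/wrist5.png

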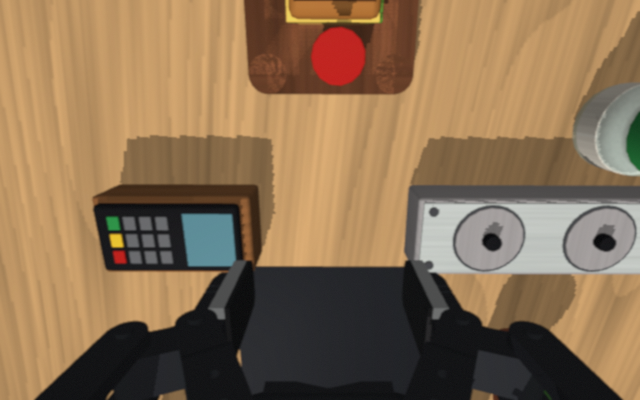

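The wrist view shows both faces (block side foot at col ~260, trough foot at ~408) and the board lead end (cols 248–415, row 93) squarely between them. I'll redo the fit using the faces and all points above the counter.

Run:
```python
from h import *
q=np.load("gv.npy")[:255]; x,y,z=q[...,0],q[...,1],q[...,2]
for nm,m in(("block",(x<-40)&(x>-120)&(y<27)&(y>-5)),("trough",(x>40)&(x<110)&(y<27)&(y>-5)),("near",(x<-40)&(x>-90)&(y>130)&(y<170)),("far",(x>40)&(x<90)&(y>130)&(y<170))):
    s=1 if nm in("block","far") else -1
    print(nm,[(a,round(float(s*np.percentile((s*x)[m&(z>a)&(z<a+6)],95)),1),int((m&(z>a)&(z<a+6)).sum())) for a in(3,8,14,20,26,32,38,44,48) if (m&(z>a)&(z<a+6)).sum()>10])
# row by row boundary at board level
for r in range(5,75,12):
    k=(z[r]>15)&(z[r]<28)&(abs(x[r])<90)
    print("row",r,"y",y[r][k].mean().round(0),"x",x[r][k].min().round(1),x[r][k].max().round(1))
print("lead y by x",[(a,float(np.percentile(y[(z>17)&(z<27)&(abs(x-a)<3)&(y>60)],1).round(1))) for a in(-45,-30,-15,0,15,30,45)])
```

```text
block [(3, -65.6, 41), (8, -65.6, 42), (14, -65.6, 50), (20, -65.6, 46), (26, -65.5, 56), (32, -65.6, 52), (38, -66.1, 405), (44, -73.9, 578), (48, -76.8, 2067)]
trough [(3, 71.9, 45), (8, 71.9, 52), (14, 71.9, 52), (20, 71.9, 60), (26, 72.0, 58), (32, 71.9, 69), (38, 72.0, 213), (44, 76.8, 1545), (48, 83.6, 55)]
near [(14, -63.0, 19), (20, -63.3, 1766)]
far [(14, 64.4, 22), (20, 64.1, 1849)]
row 5 y 178.0 x -64.4 65.4
row 17 y 170.0 x -64.2 64.9
row 29 y 162.0 x -63.9 65.1
row 41 y 154.0 x -63.8 65.1
row 53 y 145.0 x -64.3 64.8
row 65 y 137.0 x -64.2 65.4
lead y by x [(-45, 116.4), (-30, 115.7), (-15, 115.7), (0, 115.7), (15, 115.7), (30, 115.7), (45, 115.3)]
```

Within this one picture the block face is at −65.6 and the trough face at +71.9, so the gap centre is +3.1. The board centre is +0.5 and square. I need about +2.7 mm of lateral shift, which I'll blend into the push. Back behind the board now.

>>> jog_arm --motion '[[[0.004,0,0.2],[0,0.001,0],0.25],[[0.004,0,0.4],[0,0.001,0],0.25],[[0.004,0,0.6],[0,0.001,0],0.25],[[0.004,0,0.8],[0,0.001,0],0.25],[[0.004,0,1.0],[0,0.001,0],0.25],[[0.004,0,1.0],[0,0.001,0],0.25],[[0.004,0.2,1.0],[0,0.001,0],0.25],[[0.004,0.4,1.0],[0,0.001,0],0.25],[[0.004,0.5,1.0],[0,0.001,0],0.25],[[0.004,0.5,1.0],[0,0.001,0],0.25]]'

```text
clock: 15.12
tool_pos: [0.4644, 0.3803, -0.0071]
tcp_rot: [0.707, 0.039, -0.041, -0.705]
force: [0.0, -0.1, 0.7]
gripper_width: 0.0641
```

```bash
python3 -c "
from h import *
st(); goto(0.001,.318,-.0355,6.5)
i,W,c=cam('wrist'); q=np.dstack([g(W)*1000,W[...,2]*1000]); print([q[r,k].round(0).tolist() for r,k in((260,243),(262,240),(266,240),(262,410),(266,410))])"
```

```text
t 15.12 tcp [ 0.4644  0.3803 -0.0071] gap [ -2.  339.5] yaw 6.48 q [ 0.587  0.717  1.587 -0.     0.842  0.474] F [ 0.  -0.1  0.7] w 0.0641
target [ 0.4698  0.3593 -0.0355] shift [ 0.0105  0.0949 -0.0715] turn [[0.0013, -0.0003, -0.0025], [0.0039, 1.9997, 0.0021]]
[[-37.0, 351.0, 36.0], [-38.0, 351.0, 38.0], [-37.0, 351.0, 41.0], [31.0, 351.0, 38.0], [30.0, 350.0, 41.0]]
```

>>> jog_arm --motion '[[[0.012,0.05,-0.03],[0,0,0],0.25],[[0.012,0.08,-0.04],[0,0,0],0.25],[[0.012,0.095,-0.05],[0,0,0],0.25],[[0.012,0.095,-0.05],[0,0,0],0.25]]'

```text
clock: 15.68
tool_pos: [0.4712, 0.3664, -0.0338]
tcp_rot: [0.706, 0.04, -0.04, -0.706]
force: [1.2, -0.1, -0.4]
gripper_width: 0.0643
```

```bash
python3 -c "
from h import *
st(); goto(0.004,.246,-.0355,6.5); pot()
i,W,c=cam('wrist'); q=np.dstack([g(W)*1000,W[...,2]*1000]); print([q[r,k].round(0).tolist() for r,k in((262,240),(266,240),(262,410),(266,410))])"
```

```text
t 15.68 tcp [ 0.4712  0.3664 -0.0338] gap [  3.2 324.9] yaw 6.43 q [0.561 0.754 1.61  0.    0.778 0.449] F [ 1.2 -0.1 -0.4] w 0.0643
target [ 0.4809  0.2881 -0.0355] shift [ 0.0028  0.0056 -0.2631] turn [[0.0001, -0.0008, -0.0002], [0.0004, 1.9992, 0.0002]]
pot [  2.3 140.9] [37.1 36.7] 80.3 131
[[-32.0, 337.0, 12.0], [-32.0, 336.0, 15.0], [36.0, 336.0, 11.0], [36.0, 336.0, 15.0]]
```

>>> jog_arm --motion '[[[0,0.005,-0.015],[0,0,0],0.25],[[0,0.005,-0.025],[0,0,0],0.25],[[0,0.005,-0.035],[0,0,0],0.25],[[0.001,0.005,-0.05],[0,0,0],0.25],[[0.002,0.005,-0.07],[0,0,0],0.25],[[0.003,0.005,-0.09],[0,0,0],0.25],[[0.004,0.005,-0.11],[0,0,0],0.25],[[0.005,0.005,-0.125],[0,0,0],0.25],[[0.005,0.005,-0.135],[0,0,0],0.25],[[0.005,0.005,-0.135],[0,0,0],0.25]]'

```text
clock: 17.02
tool_pos: [0.4773, 0.3262, -0.0353]
tcp_rot: [0.706, 0.04, -0.04, -0.706]
force: [-0.3, -0.5, -0.4]
gripper_width: 0.0637
```

```bash
python3 -c "
from h import *
st(); board('6')"
```

```text
t 17.02 tcp [ 0.4773  0.3262 -0.0353] gap [  4.7 284.3] yaw 6.44 q [ 0.496  0.741  1.66  -0.     0.741  0.384] F [-0.3 -0.5 -0.4] w 0.0637
board [-12.5 157.2] [147.5 107.1] 89.49 n 620
pan [ -1.1 184.9] [106.8  64.9] 89.3 732
pot [  4.2 108.6] [33.8 38. ] 83.6 129
```

>>> jog_arm --motion '[[[0.001,0,-0.01],[0,0,0],0.25],[[0.002,0,-0.025],[0,0,0],0.25],[[0.003,0,-0.045],[0,0,0],0.25],[[0.004,0,-0.065],[0,0,0],0.25],[[0.005,0,-0.08],[0,0,0],0.25],[[0.006,0,-0.095],[0,0,0],0.25],[[0.006,0,-0.105],[0,0,0],0.25],[[0.006,0,-0.105],[0,0,0],0.25]]'

```text
clock: 18.08
tool_pos: [0.4827, 0.2953, -0.0352]
tcp_rot: [0.706, 0.04, -0.04, -0.706]
force: [-0.2, -0.1, 0.5]
gripper_width: 0.0642
```

>>> jog_arm --motion '[[[0,0,0.04],[0,0,0],0.25],[[0,0,0.08],[0,0,0],0.25],[[0,-0.2,0.08],[0,0,0],0.25],[[0,-0.4,0.08],[0,0,0],0.25],[[0,-0.6,0.0],[0,0,0],0.25],[[0,-0.65,-0.2],[0,0,0],0.25],[[0,-0.65,-0.4],[0,0,0],0.25],[[0,-0.65,-0.6],[0,0,0],0.25],[[0,-0.65,-0.72],[0,0,0],0.25],[[0,-0.65,-0.72],[0,0,0],0.25]]'

```text
clock: 19.32
tool_pos: [0.5074, 0.0795, 0.16]
tcp_rot: [0.706, 0.039, -0.039, -0.706]
force: [0.3, 0.4, -0.9]
gripper_width: 0.0642
```

```bash
cat >> h.py <<'E'
def fitgap(name):
    st(); i,W,c=cam("wrist"); save(name,i); q=np.dstack([g(W)*1000,W[...,2]*1000])[:255]; x,y,z=q[...,0],q[...,1],q[...,2]
    for nm,s,m in(("block",1,(x<-40)&(x>-120)),("trough",-1,(x>40)&(x<110))):
        print(nm,[round(float(s*np.percentile((s*x)[m&(y<b+8)&(y>b)&(z>6)&(z<36)],95)),1) for b in(-30,-20,-10,0,10,20) if (m&(y<b+8)&(y>b)&(z>6)&(z<36)).sum()>5])
    for r in range(2,160,10):
        k=(z[r]>15)&(z[r]<28)&(abs(x[r])<85)&(y[r]>45)
        if k.sum()>60: print("row",r,"y",y[r][k].mean().round(0),"x",x[r][k].min().round(1),x[r][k].max().round(1),"mid",((x[r][k].min()+x[r][k].max())/2).round(1))
    print("lead y",[(a,float(np.percentile(y[(z>17)&(z<27)&(abs(x-a)<3)&(y>36)],1).round(1))) for a in(-40,-20,0,20,40)])
E
python3 -c "
from h import *
fitgap('wrist7.png')"
```

```text
t 19.32 tcp [0.5074 0.0795 0.16  ] gap [ 6.7 35.8] yaw 6.31 q [ 0.039  0.383  1.666 -0.     1.092 -0.071] F [ 0.3  0.4 -0.9] w 0.0642
block [-65.6, -65.6, -65.5, -65.6, -65.6, -65.6]
trough [71.9, 71.9, 72.0, 72.0, 72.0, 72.0]
row 2 y 178.0 x -60.1 68.7 mid 4.3
row 12 y 171.0 x -60.2 68.1 mid 4.0
row 22 y 164.0 x -60.5 68.9 mid 4.2
row 32 y 157.0 x -60.8 68.3 mid 3.8
row 42 y 149.0 x -60.8 68.9 mid 4.0
row 52 y 142.0 x -60.8 68.2 mid 3.7
row 62 y 134.0 x -60.4 68.2 mid 3.9
row 72 y 126.0 x -60.9 68.6 mid 3.9
row 82 y 119.0 x -61.0 68.3 mid 3.7
row 92 y 111.0 x -60.4 68.7 mid 4.1
row 102 y 103.0 x -60.9 68.4 mid 3.7
row 112 y 94.0 x -60.6 68.8 mid 4.1
row 122 y 86.0 x -60.6 68.3 mid 3.8
row 132 y 78.0 x -60.9 68.3 mid 3.7
row 142 y 69.0 x -60.9 68.4 mid 3.7
row 152 y 60.0 x -59.0 66.4 mid 3.7
lead y [(-40, 53.2), (-20, 52.1), (0, 52.0), (20, 51.9), (40, 52.0)]
```

Gap centre is +3.2; the board is at +3.8 and square within 0.3°, with its lead edge at y=52 and about 3 mm of clearance each side. I'll go back and push through, with the fingers a little narrower for room.

>>> jog_arm --motion '[[[0,0,0.2],[0,0,0],0.4],[[0,0,0.4],[0,0,0],0.4],[[0,0,0.6],[0,0,0],0.4],[[0,0,0.79],[0,0,0],0.4],[[0,0,0.79],[0,0,0],0.4],[[0,0.2,0.79],[0,0,0],0.4],[[0,0.4,0.79],[0,0,0],0.4],[[0,0.55,0.79],[0,0,0],0.4],[[0,0.6,0.79],[0,0,0],0.4],[[0,0.6,0.79],[0,0,0],0.4]]'

```text
clock: 20.62
tool_pos: [0.4801, 0.3167, -0.0201]
tcp_rot: [0.706, 0.04, -0.04, -0.706]
force: [0.5, 0.1, 1.3]
gripper_width: 0.0512
```

```bash
python3 -c "
from h import *
st(); goto(0.0065,.260,-.0355,6.6); 
i,W,c=cam('wrist'); save('w8.png',i); q=np.dstack([g(W)*1000,W[...,2]*1000]); L=i.astype(int).sum(-1)
for r in (256,260,264,268): print([q[r,k].round(0).tolist() for k in(250,258,385,400)])"
```

```text
t 20.62 tcp [ 0.4801  0.3167 -0.0201] gap [  6.4 274.5] yaw 6.47 q [0.479 0.714 1.662 0.    0.766 0.366] F [0.5 0.1 1.3] w 0.0512
target [ 0.4818  0.3023 -0.0355] shift [ 0.0003  0.0512 -0.0484] turn [[0.0002, -0.0014, -0.0004], [0.0007, 1.9986, 0.0003]]
[[-32.0, 275.0, -1.0], [-28.0, 276.0, -0.0], [34.0, 276.0, -0.0], [41.0, 276.0, -0.0]]
[[-26.0, 286.0, 23.0], [-22.0, 286.0, 24.0], [34.0, 273.0, -1.0], [35.0, 286.0, 24.0]]
[[-25.0, 286.0, 27.0], [-22.0, 286.0, 27.0], [34.0, 272.0, 1.0], [35.0, 286.0, 27.0]]
[[-24.0, 286.0, 30.0], [-21.0, 285.0, 30.0], [34.0, 270.0, 1.0], [34.0, 285.0, 30.0]]
```

>>> jog_arm --motion '[[[0,0.03,0],[0,-0.0015,0],0.4],[[0,0.048,-0.02],[0,-0.0015,0],0.4],[[0,0.048,-0.05],[0,-0.0015,0],0.4],[[0,0.048,-0.065],[0,-0.0015,0],0.4],[[0,0.048,-0.075],[0,-0.0015,0],0.4],[[0,0.048,-0.09],[0,-0.0015,0],0.4],[[-0.001,0.048,-0.11],[0,-0.0015,0],0.4],[[-0.002,0.048,-0.13],[0,-0.0015,0],0.4],[[-0.003,0.048,-0.145],[0,-0.0015,0],0.4],[[-0.003,0.048,-0.15],[0,-0.0015,0],0.4]]'

```text
clock: 21.92
tool_pos: [0.4847, 0.2715, -0.0344]
tcp_rot: [-0.706, -0.041, 0.04, 0.706]
force: [-1.2, 6.3, 3.9]
gripper_width: 0.0509
```

```bash
cat >> h.py <<'E'
def chk():
    st(); i,_,c=cam("top"); i_=i; s=robot.read_state()["tool_pos"]; y0=g(s)[1]*1000
    pot()
    _,W,_=cam("top"); q=g(W)*1000; Z=W[...,2]; m=(Z>.047)&(Z<.066)&(abs(q[...,0])<45)&(q[...,1]<y0-30)&(q[...,1]>y0-170); m&=(i[...,0].astype(int)>i[...,2]+40)&(i[...,1]>.45*i[...,0]); 
    if m.sum()>50: print("pan",*[np.round(v,1) for v in cv2.minAreaRect(q[m].astype(np.float32))],m.sum())
    for a in(30,80,130):
        ys=np.arange(y0-10-a-25,y0-10-a,2); print("far edge",a,edge(i,c,.022,65,ys,wd=9)[0])
E
python3 -c "
from h import *
chk()"
```

```text
t 21.93 tcp [ 0.4847  0.2715 -0.0344] gap [  5.9 229.1] yaw 6.57 q [0.403 0.723 1.719 0.    0.699 0.288] F [-1.2  6.3  3.9] w 0.0509
pot [ 5.9 52.8] [36.4 37.2] 84.5 128
pan [  1.1 121.7] [121.9  65. ] 89.9 735
far edge 30 [(66.5, 3.8)]
far edge 80 [(67.0, 3.9)]
far edge 130 [(67.0, 4.3)]
```

>>> jog_arm --motion '[[[0,0,-0.01],[0,0,0],0.4],[[0,0,-0.03],[0,0,0],0.4],[[0,0,-0.05],[0,0,0],0.4],[[-0.001,0,-0.07],[0,0,0],0.4],[[-0.001,0,-0.09],[0,0,0],0.4],[[-0.001,0,-0.11],[0,0,0],0.4],[[-0.001,0,-0.13],[0,0,0],0.4],[[-0.001,0,-0.15],[0,0,0],0.4],[[-0.001,0,-0.17],[0,0,0],0.4],[[-0.001,0,-0.18],[0,0,0],0.4]]'

```text
clock: 23.32
tool_pos: [0.4904, 0.2175, -0.0346]
tcp_rot: [0.706, 0.04, -0.041, -0.706]
force: [-0.5, 3.0, 0.6]
gripper_width: 0.0516
```

```bash
python3 -c "
from h import *
chk(); tipz(.17)"
```

```text
t 23.32 tcp [ 0.4904  0.2175 -0.0346] gap [  5.4 174.8] yaw 6.57 q [ 0.306  0.71   1.767 -0.     0.665  0.192] F [-0.5  3.   0.6] w 0.0516
pot [ 4.4 -0.2] [36.2 36.1] 42.2 129
pan [ 1.4 61.6] [110.2  64.4] 89.3 619
far edge 30 [(67.5, 1.9)]
far edge 80 [(67.0, 4.0)]
far edge 130 [(72.0, 2.6)]
[(0, 269), (3, 261), (6, 249), (9, 231), (12, 249), (15, 298), (18, 352), (21, 401), (24, 416), (27, 422), (30, 420), (33, 419), (36, 418), (39, 417), (42, 415), (45, 413), (48, 413), (51, 413), (54, 410), (57, 401), (60, 383), (63, 330), (66, 268), (69, 204), (72, 161), (75, 131), (78, 130)]
```

>>> jog_arm --motion '[[[0,0,-0.01],[0,0,0],0.4],[[0,0,-0.03],[0,0,0],0.4],[[0,0,-0.053],[0,0,0],0.4],[[0,0,-0.077],[0,0,0],0.4],[[0,0,-0.1],[0,0,0],0.4],[[0,0,-0.123],[0,0,0],0.4],[[0,0,-0.147],[0,0,0],0.4],[[0,0,-0.17],[0,0,0],0.4],[[0,0,-0.19],[0,0,0],0.4],[[0,0,-0.2],[0,0,0],0.4]]'

```text
clock: 24.78
tool_pos: [0.4973, 0.1579, -0.0346]
tcp_rot: [0.706, 0.04, -0.041, -0.706]
force: [-0.3, 2.4, -1.5]
gripper_width: 0.0515
```

```bash
python3 -c "
from h import *
chk()"
```

```text
t 24.77 tcp [ 0.4973  0.1579 -0.0346] gap [  5.5 114.8] yaw 6.57 q [ 0.193  0.7    1.804 -0.     0.637  0.078] F [-0.3  2.4 -1.5] w 0.0515
pot [  5.8 -60.8] [33.2 37.3] 82.4 126
pan [  0.9 -13.1] [78.6 65.1] 89.7 429
far edge 30 [(65.0, -0.4)]
far edge 80 [(72.0, 2.9)]
far edge 130 [(68.5, 2.4)]
```

>>> jog_arm --motion '[[[0,0,-0.01],[0,0,0],0.4],[[0,0,-0.03],[0,0,0],0.4],[[0,0,-0.053],[0,0,0],0.4],[[0,0,-0.077],[0,0,0],0.4],[[-0.001,0,-0.1],[0,0,0],0.4],[[-0.001,0,-0.123],[0,0,0],0.4],[[-0.002,0,-0.147],[0,0,0],0.4],[[-0.002,0,-0.17],[0,0,0],0.4],[[-0.003,0,-0.19],[0,0,0],0.4],[[-0.003,0,-0.2],[0,0,0],0.4]]'

```text
clock: 26.18
tool_pos: [0.5033, 0.0982, -0.0346]
tcp_rot: [-0.706, -0.04, 0.04, 0.706]
force: [-0.8, 6.4, 3.9]
gripper_width: 0.0517
```

```bash
python3 -c "
from h import *
chk(); i,W,c=cam('wrist'); q=np.dstack([g(W)*1000,W[...,2]*1000]); print([q[r,k].round(0).tolist() for r,k in((262,250),(262,400),(266,250),(266,400))])"
```

```text
t 26.18 tcp [ 0.5033  0.0982 -0.0346] gap [ 4.7 54.8] yaw 6.56 q [ 0.076  0.694  1.827  0.     0.621 -0.038] F [-0.8  6.4  3.9] w 0.0517
pot [   4.4 -121. ] [33.8 37.1] 78.4 127
pan [  0.3 -90.2] [49.  63.5] 87.1 208
far edge 30 [(71.5, -0.4)]
far edge 80 [(67.0, -0.4)]
far edge 130 [(65.0, -3.0)]
[[-27.0, 66.0, 10.0], [33.0, 66.0, 11.0], [-27.0, 65.0, 13.0], [33.0, 66.0, 14.0]]
```

Smooth so far: the pot is following 1:1 and forces are small. The fingers now enter the gap.

>>> jog_arm --motion '[[[0,0,-0.01],[0,0,0],0.4],[[0,0,-0.03],[0,0,0],0.4],[[0,0,-0.053],[0,0,0],0.4],[[0,0,-0.077],[0,0,0],0.4],[[-0.001,0,-0.1],[0,0,0],0.4],[[-0.001,0,-0.123],[0,0,0],0.4],[[-0.002,0,-0.147],[0,0,0],0.4],[[-0.002,0,-0.17],[0,0,0],0.4],[[-0.003,0,-0.19],[0,0,0],0.4],[[-0.003,0,-0.2],[0,0,0],0.4]]'

```text
clock: 27.62
tool_pos: [0.5092, 0.0385, -0.0346]
tcp_rot: [-0.706, -0.04, 0.041, 0.706]
force: [0.0, 2.7, -1.0]
gripper_width: 0.0516
```

```bash
python3 -c "
from h import *
chk()"
```

```text
t 27.62 tcp [ 0.5092  0.0385 -0.0346] gap [ 3.9 -5.1] yaw 6.57 q [-0.041  0.693  1.832  0.     0.617 -0.156] F [ 0.   2.7 -1. ] w 0.0516
pot [   3.6 -180.9] [37.2 35.5] 7.6 126
far edge 30 [(63.0, -0.4)]
far edge 80 [(71.5, -0.4)]
far edge 130 [(64.5, -2.0)]
```

>>> jog_arm --motion '[[[0,0,-0.015],[0,0,0],0.4],[[0,0,-0.042],[0,0,0],0.4],[[0,0,-0.07],[0,0,0],0.4],[[0,0,-0.098],[0,0,0],0.4],[[0,0,-0.126],[0,0,0],0.4],[[0,0,-0.154],[0,0,0],0.4],[[0,0,-0.182],[0,0,0],0.4],[[0,0,-0.21],[0,0,0],0.4],[[0,0,-0.23],[0,0,0],0.4],[[0,0,-0.245],[0,0,0],0.4]]'

```text
clock: 29.02
tool_pos: [0.5176, -0.0346, -0.0346]
tcp_rot: [-0.706, -0.04, 0.04, 0.706]
force: [-0.9, 6.0, 3.0]
gripper_width: 0.0509
```

```bash
python3 -c "
from h import *
st(); pot()"
```

```text
t 29.02 tcp [ 0.5176 -0.0346 -0.0346] gap [  3.9 -78.7] yaw 6.56 q [-0.182  0.698  1.812  0.     0.632 -0.297] F [-0.9  6.   3. ] w 0.0509Traceback (most recent call last):
  File "<string>", line 3, in <module>
    st(); pot()
          ~~~^^
  File "h.py", line 59, in pot
    n,l,s,_=cv2.connectedComponentsWithStats(m.astype(np.uint8)); k=1+np.argmax(s[1:,4]); print("pot",*[np.round(v,1) for v in cv2.minAreaRect(q[l==k].astype(np.float32))],s[k,4])
                                                                      ~~~~~~~~~^^^^^^^^^
    return _wrapfunc(a, 'argmax', axis=axis, out=out, **kwds)
    return bound(*args, **kwds)
ValueError: attempt to get argmax of an empty sequence
```

>>> jog_arm --motion '[[[0,0,0.03],[0,0,0],0.4],[[0,0,0.08],[0,0,0],0.4],[[0,-0.1,0.1],[0,0,0],0.4],[[0,-0.3,0.1],[0,0,0],0.4],[[0,-0.5,0.1],[0,0,0],0.4],[[0,-0.7,0.1],[0,0,0],0.4],[[0,-0.7,0.3],[0,0,0],0.4],[[0,-0.7,0.5],[0,0,0],0.4],[[0,-0.7,0.7],[0,0,0],0.4],[[0,-0.7,1.0],[0,0,0],0.4]]'

```text
clock: 30.32
tool_pos: [0.4852, 0.2393, 0.1754]
tcp_rot: [0.706, 0.041, -0.041, -0.706]
force: [1.5, -1.1, 1.0]
gripper_width: 0.0512
```

>>> jog_arm --motion '[[[0,0,0.3],[0,0,0],0.4],[[0,0,0.5],[0,0,0],0.4],[[0,0,0.5],[0,0,0],0.4],[[0,0,0.5],[0,0,0],0.4]]'

```text
clock: 30.82
tool_pos: [0.4676, 0.3879, 0.1749]
tcp_rot: [0.706, 0.042, -0.042, -0.706]
force: [-0.1, 0.0, -0.7]
gripper_width: 0.0514
```

Run:
```python
from h import *
st()
i0=np.load("top0.npz"); i,W,c=cam("top"); save("top9.png",i); Z=W[...,2]; q=g(W)*1000; j=i.astype(int)
B=(Z>.012)&(Z<.07)&(abs(q[...,0])<95)&(q[...,1]<-45)&(q[...,1]>-335)
n,l,s,_=cv2.connectedComponentsWithStats(B.astype(np.uint8)); k=1+np.argmax(s[1:,4]); print("board",*[np.round(v,1) for v in cv2.minAreaRect(q[l==k].astype(np.float32))])
m=(l==k)&(Z>.045)&(j[...,1]>.45*j[...,0]); n2,l2,s2,_=cv2.connectedComponentsWithStats(m.astype(np.uint8)); kk=1+np.argmax(s2[1:,4]); print("pan",*[np.round(v,1) for v in cv2.minAreaRect(q[l2==kk].astype(np.float32))]); pot()
for nm,z,x0 in(("block",.051,0),):pass
def ht(W,box,z): 
    r0,r1,c0,c1=box; w_=W[r0:r1,c0:c1]; m=w_[...,2]>z; return np.round(np.nanmean(w_[m][:,:2],0)*1000,1)
for nm,b in dict(jar=(118,150,264,294),plant=(125,158,342,374),salt=(142,164,386,408),mug=(162,204,436,468),fish=(236,272,396,434),case=(144,194,140,200),trough=(90,192,288,328),block=(228,276,306,338)).items(): print(nm,ht(i0["W"],b,.03),ht(W,b,.03))
```

```text
t 30.82 tcp [0.4676 0.3879 0.1749] gap [  2.1 346.7] yaw 6.77 q [0.594 0.491 1.419 0.    1.232 0.476] F [-0.1  0.  -0.7] w 0.0514
board [  -1.4 -185.3] [130.9 190.9] 0.1
pan [  -0.3 -176. ] [ 64.7 108.6] 0.0
pot [   3.5 -252.8] [36.4 35.1] 83.6 123
jar [731.1 155.8] [731.3 156.1]
plant [703.4 -82.9] [703.4 -83. ]
salt [ 671.8 -205.6] [ 671.7 -205.4]
mug [ 570.6 -366.8] [ 570.4 -366.6]
fish [ 362.6 -240. ] [ 362.6 -240.2]
case [627.7 486.8] [544.2 375.4]
trough [716.9  67.9] [716.8  67.9]
block [370.8  28.1] [370.9  28.1]
```

View pics/top9.png

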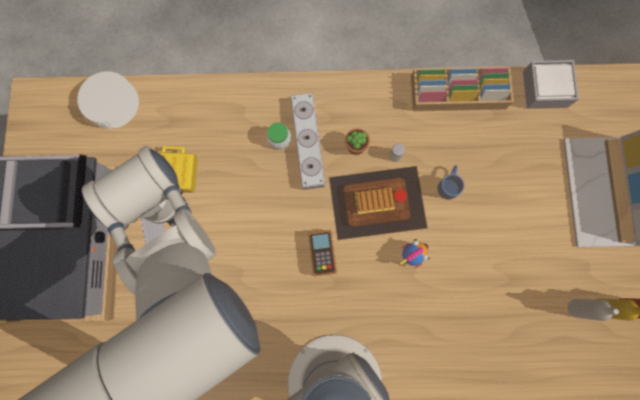

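The board lies centred on the slate at (345–410, 180–226), with panini and pot aboard and the bystanders unmoved. The yellow case only reads differently because the arm covers part of it in this view. The robot is clear, so I'm handing in.

```bash
python3 -c "
from h import *
print(robot.hand_in()); st()"
```

```text
the job is handed in; nothing more can be done
None
the job is handed in; nothing more can be done
```

The board is through the gap and lies wholly on the slate landing, with the panini and sauce pot still riding on it. I handed the job in at about 31 s of the 72 s allowed.

I slid the board sideways with the fingertips, checked its fit against both gap faces with the wrist camera (about 3 mm clear each side), then pushed it through from the trailing end.

**Last checks**
- **Board:** its centre is at (−1, −185) mm in the gap frame, square to within 0.1°. The landing runs from −50 to −330 mm, so there is at least 30 mm of slate on every side.
- **Load:** the panini kept its place on the board to within 1–2 mm. The pot followed but reads about 2 mm nearer the leading end than at the start.
- **Forces:** at most about 8 N in the readings taken at the end of each move.
- **Bystanders:** the jar, succulent, salt shaker, mug, fish, trough and block all read within 0.3 mm of where they started.

**What disagreed or could not be checked**
- **Fingertip height:** the tips sat about 43 mm above the reported tool point, well over the 13 mm expected for open fingers. The first side push therefore missed, passing over the board's edge, until I set the height from the camera images.
- **Yellow case and spatula:** the arm partly hid the case in the last picture, so its position reading means nothing. I did not measure the spatula. No move aimed near either one.

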